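Load a sample into the shielded counter

TASK

Load the shielded counter: stand the squat sample jar upright in the middle of the round window on the counter's housing, then put the round metal shield cover over it so that the cover's rim sits flat on the housing inside the raised rim. Set both down rather than dropping them, and leave the tall jar standing where it is.

Things in the scene. Friction and masses are not known exactly. Their poses are not given: they have to be found in the camera images.
- stage (a point): centre of the round window on top of the shielded counter. The counter is a low grey square housing, 140 x 140 mm and 24 mm high, fixed to the bench; this point lies on its flat top face, 24 mm above the bench, z up. The dark window round it is flush, 60 mm in diameter. A raised round aluminium rim, 6 mm high, 116 mm inside and 124 mm outside diameter, is centred on this point; jar and cover both go inside it.
- squat_jar: the shorter of the two screw-lid jars: translucent, 46 mm high, body 34 mm in diameter, white screw lid 38 mm in diameter that takes up the top 14 mm and does not come off; about 60 g. Origin: centre of its underside, z up along the jar. Stands on the bench; can be gripped by the lid from above.
- shield: the shield cover: a round aluminium cup standing upside down on the bench, open below, 92 mm outside and 84 mm inside diameter, 64 mm high, 58 mm deep inside, with a black plastic knob on top, 26 mm in diameter and 34 mm high (knob top 98 mm above the rim); about 0.45 kg. Origin: centre of the lower rim, z up through the knob. Lift it by the knob.
- tall_jar: the taller of the two screw-lid jars, a bystander: 80 mm high, lid 48 mm in diameter; too tall to go under the cover. Origin: centre of its underside. It may stand in either of the jars' two places.
Mind the look-alikes: they are no part of the job. Leave any blue, red or turquoise look-alike of the squat_jar alone.

How it is judged (in metres and radians):
On the way, in this order (a step that is already met when the one before it is completed fails the run):
1. the squat jar stands upright on the counter's window, released (horizontal distance between squat_jar and stage below 0.016 m and z of squat_jar in the frame of stage between -0.004 and 0.004 m and angle between squat_jar's own z axis and vertical below 0.17 rad and linear speed of squat_jar below 0.02 m/s and contact force between the fingers and squat_jar below 0.2 N), for 0.2 s.
2. the shield cover sits flat on the housing over the jar, inside the raised rim, released (horizontal distance between shield and stage below 0.015 m and z of shield in the frame of stage between -0.004 and 0.004 m and angle between shield's own z axis and vertical below 0.09 rad and linear speed of shield below 0.02 m/s and contact force between the fingers and shield below 0.2 N), for 0.2 s.
At the end, for the whole second after the job is handed in: Squat jar on the housing within 16 mm of the window's centre, upright within 10 degrees; shield over it, within 15 mm of that centre, rim within 4 mm of the housing top, level within 5 degrees; both released and at rest; tall jar upright (11 degrees) within 30 mm of its start (all of step 1 and all of step 2 and distance of tall_jar from where it was at the start of the episode below 0.03 m and angle between tall_jar's own z axis and vertical below 0.2 rad); the robot touches nothing.
It fails at once if the squat jar is dropped (moves faster than 0.5 m/s while the robot does not touch it) (contact force between each of the arm, the fingers and squat_jar below 0.05 N and linear speed of squat_jar above 0.5 m/s).
It fails at once if the shield cover is dropped (moves faster than 0.5 m/s while the robot does not touch it) (contact force between each of the arm, the fingers and shield below 0.05 N and linear speed of shield above 0.5 m/s).
It fails at once if the tall jar is knocked over or taken away (tilted over 30 degrees or moved over 40 mm) (angle between tall_jar's own z axis and vertical above 0.52 rad or distance of tall_jar from where it was at the start of the episode above 0.04 m).
It also fails if it takes over 53 s, if anything falls off the work surface, if the arm or the gripper's body presses on something with over 40 N, if the wrist force passes 120 N, or if a joint passes its speed limit or range.

ROBOT

A 6-joint arm with a two-finger parallel gripper is mounted at the origin on the work surface; the furniture and walls round the work are solid. World frame = base frame: x ahead of the robot, y to its left, z up, the work surface at z = 0. Lengths are in mm, angles in rad, forces in N, time in s.
With the tool pointing down it reaches from about 375 to 900 mm from the base axis. Payload 3.1 kg.
Tool frame: the origin (TCP) lies between the finger pads; the fingertips stand 11 mm ahead of it and the grasp point (between the pads) lies 8 mm behind it; z points along the fingers, y is the line along which they close (so a half turn about z gives the same grasp; the last joint's range is limited). The gripper opens to 87 mm and grips with 3 to 60 N. Pads are 19 mm wide; open, the fingers measure 117 mm over their backs; the gripper's body (75 mm by 190 mm) begins 51 mm behind the grasp point.
Start: joints at [-1.474, 0.527, 1.433, -0, 1.181, -0.178], TCP at [170.222, -601.35, 233.548] pointing down, gripper open.
Joint ranges: [-3.08, 3.08], [-0.75, 2.2], [0.22, 2.44], [-1.43, 4.57], [0, 2.65], [-2.85, 2.85]. Speed limits (rad/s): [2.79, 2.79, 3.14, 3.14, 3.14, 3.14].

INTERFACE

Orientations are given as a rotation vector (axis times angle).
In Python, from rig import status, cams, close_job, look_for, masks_of gives the robot as it stands.
- The arm moves only by the tool jog_arm, never from a script. Its argument "moves" is a list of rows, each a list of 7 numbers: the shift along the tool's x, y, z in m, then the turn, a rotation vector about the tool's x, y, z in rad, then the finger opening in m, from 0 to 0.087. In form: [[x, y, z, ax, ay, az, jaw], ...]. A call has 1 to 12 rows; each row shifts and turns the commanded pose from where the row before left it, along the tool's axes as they then stand; what a row does not reach is not made up. A row lasts 1/12 s, in which the tool goes at most 41.7 mm and 7.16 degrees, less where a joint would pass 70% of its speed; a pose out of reach is approached as far as the arm can. A call with a gripper value outside its range is refused whole. The fingers move at their own pace and stop on an object; the grip force is fixed at half the most. Time passes only in rows, so rows that do not move let the fingers close. It gives the time, the measured TCP pose, the force, the opening and the grip force at its end, in the units of the state.
- status.read_state(): the state, without advancing time (a new reading comes with each control period).
- cams.grab_frame(name): name is "scene" or "top" or "wrist"; returns a dict with "color" (384x512x3 uint8, blue, green, red), "intrinsics" (3x3 intrinsics, pixels), "camera_from_world" (4x4, takes a point from world to camera coordinates). Camera axes: x right, y down, z forward; pixel columns grow to the right and rows downward; lengths in mm; the calibration is good to about 2 mm. A picture is of the moment at which its call begins. There is no depth.
- close_job(): hands the job in; it is judged then, once.
Trained networks look in a picture, given as the dict that the camera call returned (one of the last four; its "shot" number tells which), for a name from the list of things; names that differ only in an ending like _2 or _b are one class to them, and where a whole thing is asked for, a point or a joint stands for the part that bears it (a point fixed in the world has none). Each returns a list of dicts, best first, with "p" (0 to 1); they miss things now and then, are a little off and sometimes report something else, mostly with a low value. They report only what shows in the picture. A call takes as long as a camera call. They do not tell look-alikes from the thing itself.
- look_for(picture, label): "centre" ([x, y, z] in mm, in world coordinates, good to about 4 mm: the middle of the surface that is visible of it).
- masks_of(picture, label): "pixels" (384x512 bool, what is visible of it).
The state is a dict: "t": time; "qpos": joint angles; "joint_velocities": joint speeds; "joint_efforts": joint torques, N m; "tcp_pos": TCP position; "orientation": TCP orientation; "force": force on the tool from outside, world axes, zero at the start; "torque": the same for the moment, N m; "grip_width": finger opening in mm; "grip_force": force on a finger pad.
Only numpy, scipy, OpenCV 4.12 (cv2) and the standard library are available. Lean on these libraries where they do the work, as an engineer would, in place of code of your own. Each camera call takes 0.05 s, during which the arm holds its last target. There are 200 camera calls.

## Working session

There is one attempt and no reset: what is moved stays moved. The work goes in short steps, Python scripts to look and compute and a tool call to move; the robot and the scene stay as the last step left them, time stands still between calls to the robot, and variables do not carry over. Pictures are saved under pics/ and viewed, at most 10 in all, crops included, and the job is handed in when it is done.

Besides the shell and the picture viewer there is one more tool, called after "Call:" as name(argument=value, ...), one argument or row to a line, values as JSON. jog_arm: Moves the arm, as the interface text tells. Its arguments: {"type":"object","properties":{"moves":{"type":"array","items":{"type":"array","items":{"type":"number"}}}},"required":["moves"]}

```bash
mkdir -p pics; cat > h.py <<'E'
import numpy as np,cv2
from rig import status,cams,close_job,look_for,masks_of
def ray(f,uv,z):
    K=np.array(f["intrinsics"]);T=np.array(f["camera_from_world"]);R=T[:3,:3];c=-R.T@T[:3,3]
    d=R.T@np.linalg.inv(K)@np.array([uv[0],uv[1],1.]);return c+d*(z-c[2])/d[2]
def proj(f,p):
    T=np.array(f["camera_from_world"]);q=np.array(f["intrinsics"])@(T[:3,:3]@np.array(p,float)+T[:3,3]);return q[:2]/q[2]
E
python3 - <<'E'
from h import *
F={}
for n in("scene","top"):
    f=cams.grab_frame(n);F[n]=f
    for l in("squat_jar","shield","tall_jar","stage"):
        for r in look_for(f,l)[:4]: print(n,l,round(r["p"],2),np.round(r["centre"]),np.round(proj(f,r["centre"])))
cv2.imwrite("pics/a.png",F["scene"]["color"]);cv2.imwrite("pics/b.png",F["top"]["color"])
s=status.read_state();print(s["t"],s["tcp_pos"],s["orientation"],s["grip_width"])
E
```

```text
scene squat_jar 0.81 [ 346. -146.   36.] [226. 210.]
scene squat_jar 0.65 [ 437. -197.   46.] [235. 230.]
scene squat_jar 0.52 [ 536. -309.   34.] [228. 275.]
scene squat_jar 0.49 [ 190. -297.   34.] [148. 209.]
scene shield 0.73 [435. -35.  61.] [278. 200.]
scene shield 0.32 [452. 185.  27.] [331. 183.]
scene tall_jar 0.62 [ 454. -287.   63.] [212. 244.]
scene stage 0.84 [454. 185.  23.] [331. 184.]
top squat_jar 0.72 [ 430. -184.   42.] [331. 158.]
top squat_jar 0.68 [ 334. -138.   46.] [312. 197.]
top squat_jar 0.67 [ 525. -299.   42.] [378. 120.]
top shield 0.82 [413. -22.  61.] [265. 163.]
top stage 0.92 [451. 203.  27.] [174. 149.]
0.5 [ 170.21509498 -601.33269855  233.53067995] [-3.11172475e+00 -4.31810020e-01 -4.21472967e-06] 87.08975369923931
```

View pics/a.png

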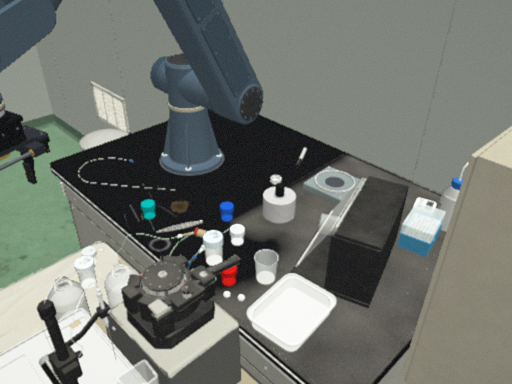

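View pics/b.png

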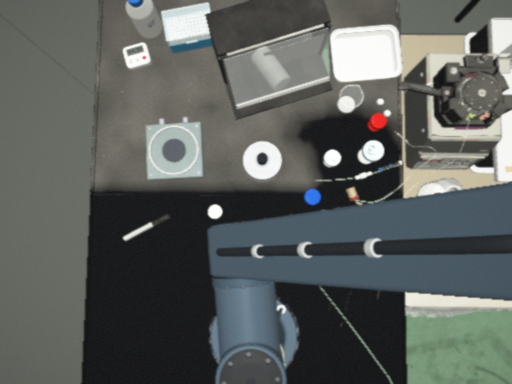

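The top view shows white/translucent jars at (331,158), the smaller one, and (371,152), the taller. Look-alikes are blue (312,197), red (378,120) and turquoise at (148,209) in the scene view. Other white things are a beaker at (350,97) and a white disc at (215,212). I choose the one at top (331,158), scene (237,233).

```bash
python3 - <<'E'
from h import *
f=cams.grab_frame("top");g=cams.grab_frame("scene")
for l,z in(("squat_jar",46),("shield",64),("tall_jar",80),("stage",24)):
    for r in masks_of(f,l)[:4]:
        m=r["pixels"];v,u=np.nonzero(m);c=(u.min()+u.max())/2,(v.min()+v.max())/2
        print(l,round(r["p"],2),c,u.max()-u.min()+1,v.max()-v.min()+1,np.round(ray(f,c,z)))
for n,uv,z in(("tall",(373,149),80),("squat",(332,156),46),("shieldtop",(262,160),64),("knob",(262,158),98),("window",(174,150),24)): print(n,np.round(ray(f,uv,z)))
T=f["camera_from_world"];print("cam",-T[:3,:3].T@T[:3,3])
print("hood top corner front",[np.round(ray(f,p,z)) for p,z in(((237,115),0),((330,88),0),((208,12),150))])
a=cv2.resize(f["color"][80:220,130:410],None,fx=2.85,fy=2.1*1.35,interpolation=3)[:300]
a=cv2.resize(f["color"][85:205,140:400],(780,360),interpolation=3);b=cv2.resize(g["color"][160:300,130:410],(480,240),interpolation=3)
o=np.zeros((600,780,3),np.uint8);o[:360]=a;o[360:,:480]=b;cv2.imwrite("pics/c.png",o)
E
```

```text
squat_jar 0.67 (np.float64(377.5), np.float64(121.0)) 18 17 [ 522. -297.   46.]
squat_jar 0.6 (np.float64(332.0), np.float64(158.0)) 17 19 [ 429. -186.   46.]
squat_jar 0.49 (np.float64(312.5), np.float64(196.5)) 16 16 [ 335. -138.   46.]
shield 0.7 (np.float64(262.0), np.float64(161.0)) 39 41 [417. -16.  64.]
stage 0.82 (np.float64(174.5), np.float64(148.5)) 58 64 [453. 202.  24.]
tall [ 446. -276.   80.]
squat [ 434. -186.   46.]
shieldtop [420. -16.  64.]
knob [418. -16.  98.]
window [450. 203.  24.]
cam [ 240.48925311  -14.88327213 1096.25946534]
hood top corner front [array([547.,  49.,   0.]), array([ 620., -189.,    0.]), array([743., 110., 150.])]
```

View pics/c.png

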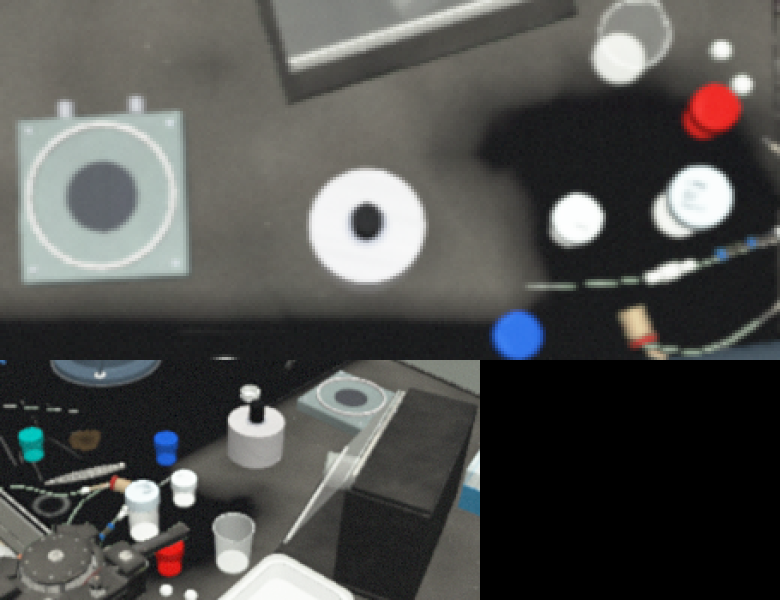

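The crop shows the squat jar at crop (577,218), a white lid on a translucent body and clearly smaller than the tall jar at (700,197). The shield knob is at (367,220) and the window at (102,196). First I turn the tool so the fingers close along world x, clear of the tall jar.

Call:
jog_arm(
  moves=[
    [0,0,-0.005,0,0,-0.1177,0.087],
    [0,0,-0.005,0,0,-0.1177,0.087],
    [0,0,-0.005,0,0,-0.1177,0.087],
    [0,0,-0.005,0,0,-0.1177,0.087],
    [0,0,-0.005,0,0,-0.1177,0.087],
    [0,0,-0.005,0,0,-0.1177,0.087],
    [0,0,0,0,0,-0.1177,0.087],
    [0,0,0,0,0,-0.1177,0.087],
    [0,0,0,0,0,-0.1177,0.087],
    [0,0,0,0,0,-0.1177,0.087],
    [0,0,0,0,0,-0.1177,0.087],
    [0,0,0,0,0,0,0.087],
  ],
)

```text
t: 1.8
tcp_pos: [170.2, -601.3, 263.6]
orientation: [-2.22, -2.223, 0.0]
force: [-0.9, 0.5, -0.3]
grip_width: 86.8
grip_force: 0.0
```

Call:
jog_arm(
  moves=[
    [0.0345,0.0216,0,0,0,0,0.087],
    [0.0345,0.0216,0,0,0,0,0.087],
    [0.0345,0.0216,0,0,0,0,0.087],
    [0.0345,0.0216,0,0,0,0,0.087],
    [0.0345,0.0216,0,0,0,0,0.087],
    [0.0345,0.0216,0,0,0,0,0.087],
    [0.0345,0.0216,0,0,0,0,0.087],
    [0.0345,0.0216,0,0,0,0,0.087],
    [0.0345,0.0216,0,0,0,0,0.087],
    [0.0345,0.0216,0,0,0,0,0.087],
    [0.0345,0.0216,0,0,0,0,0.087],
    [0,0,0,0,0,0,0.087],
  ],
)

```text
t: 2.8
tcp_pos: [410.1, -215.5, 263.7]
orientation: [-2.216, -2.224, -0.005]
force: [-0.7, -0.2, -0.1]
grip_width: 87.2
grip_force: 0.0
```

```bash
python3 - <<'E'
from h import *
f=cams.grab_frame("wrist");print(status.read_state()["tcp_pos"])
for r in look_for(f,"squat_jar")[:3]: print(round(r["p"],2),np.round(r["centre"]),np.round(proj(f,r["centre"])))
for l,z in(("squat_jar",46),("tall_jar",80)):
    for r in masks_of(f,l)[:3]:
        v,u=np.nonzero(r["pixels"]);c=(u.min()+u.max())/2,(v.min()+v.max())/2
        print(l,round(r["p"],2),c,u.min(),u.max(),v.min(),v.max(),np.round(ray(f,c,z)))
T=f["camera_from_world"];print("cam",-T[:3,:3].T@T[:3,3])
cv2.imwrite("pics/d.png",f["color"])
E
```

```text
[ 409.14977915 -218.50555806  263.74899724]
0.84 [ 521. -289.   38.] [336. 224.]
0.84 [ 182. -288.   45.] [ 90. 225.]
0.82 [ 430. -183.   44.] [273. 148.]
squat_jar 0.91 (np.float64(336.5), np.float64(225.0)) 321 352 213 237 [ 520. -287.   46.]
squat_jar 0.8 (np.float64(91.5), np.float64(222.0)) 72 111 206 238 [ 186. -284.   46.]
squat_jar 0.72 (np.float64(196.5), np.float64(110.0)) 181 212 94 126 [ 337. -137.   46.]
tall_jar 0.87 (np.float64(282.5), np.float64(219.5)) 264 301 195 244 [ 442. -266.   80.]
tall_jar 0.64 (np.float64(267.5), np.float64(24.5)) 226 309 0 49 [420. -53.  80.]
cam [ 408.57433637 -132.71416459  416.06703893]
```

View pics/d.png

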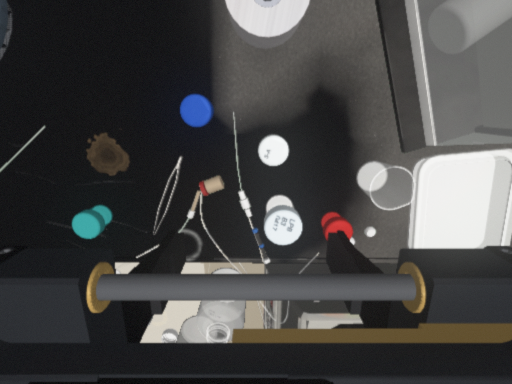

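The wrist view shows the squat lid at (273,150), the tall jar at (283,226), blue at (196,110) and red at (336,225). The positions agree with the top view, so I go above the jar and partway down.

Call:
jog_arm(
  moves=[
    [0.019,0.011,0,0,0,0,0.087],
    [0.018,0.011,0,0,0,0,0.087],
    [0,0,0.03,0,0,0,0.087],
    [0,0,0.04,0,0,0,0.087],
    [0,0,0.04,0,0,0,0.087],
    [0,0,0.03,0,0,0,0.087],
    [0,0,0.02,0,0,0,0.087],
    [0,0,0,0,0,0,0.087],
    [0,0,0,0,0,0,0.087],
    [0,0,0,0,0,0,0.087],
  ],
)

```text
t: 3.83
tcp_pos: [430.4, -186.6, 104.4]
orientation: [2.223, 2.217, 0.0]
force: [-0.2, -0.5, 0.7]
grip_width: 87.1
grip_force: 0.0
```

```bash
python3 - <<'E'
from h import *
f=cams.grab_frame("wrist");print(status.read_state()["tcp_pos"],status.read_state()["orientation"])
for l,z in(("squat_jar",46),("tall_jar",80)):
    for r in masks_of(f,l)[:3]:
        v,u=np.nonzero(r["pixels"]);c=(u.min()+u.max())/2,(v.min()+v.max())/2
        print(l,round(r["p"],2),c,u.min(),u.max(),v.min(),v.max(),np.round(ray(f,c,z)))
cv2.imwrite("pics/e.png",f["color"])
E
```

```text
[ 430.73920022 -186.51021353  104.85698785] [2.22151221e+00 2.21686063e+00 6.09525149e-04]
squat_jar 0.94 (np.float64(258.0), np.float64(212.0)) 234 282 185 239 [ 431. -181.   46.]
squat_jar 0.89 (np.float64(132.5), np.float64(154.0)) 100 165 127 181 [ 341. -137.   46.]
squat_jar 0.59 (np.float64(348.0), np.float64(314.5)) 333 363 301 328 [ 509. -276.   46.]
tall_jar 0.65 (np.float64(273.5), np.float64(299.0)) 244 303 269 329 [ 442. -235.   80.]
```

View pics/e.png

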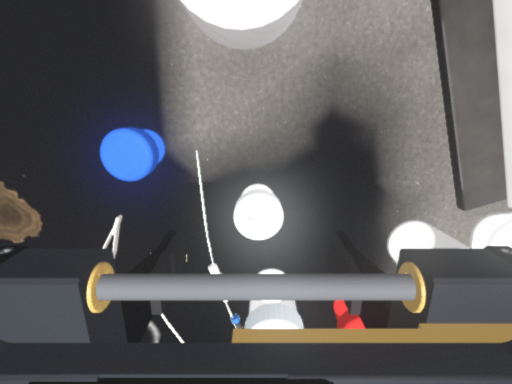

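The lid is at (258,215), centred between the fingers, and y is about 2 mm off. Now I descend and grip.

Call:
jog_arm(
  moves=[
    [0.002,0,0.02,0,0,0,0.087],
    [0,0,0.02,0,0,0,0.087],
    [0,0,0.02,0,0,0,0.087],
    [0,0,0.013,0,0,0,0.087],
    [0,0,0,0,0,0,0.087],
    [0,0,0,0,0,0,0.03],
    [0,0,0,0,0,0,0.03],
    [0,0,0,0,0,0,0.03],
    [0,0,0,0,0,0,0.03],
    [0,0,0,0,0,0,0.03],
    [0,0,0,0,0,0,0.03],
    [0,0,0,0,0,0,0.03],
  ],
)

```text
t: 4.98
tcp_pos: [430.1, -183.0, 30.9]
orientation: [2.221, 2.221, 0.0]
force: [0.2, 0.6, -0.0]
grip_width: 48.5
grip_force: 0.0
```

Call:
jog_arm(
  moves=[
    [0,0,0,0,0,0,0.03],
    [0,0,0,0,0,0,0.03],
    [0,0,0,0,0,0,0.03],
    [0,0,0,0,0,0,0.03],
    [0,0,0,0,0,0,0.03],
    [0,0,-0.01,0,0,0,0.03],
    [0,0,-0.02,0,0,0,0.03],
    [0,0,-0.03,0,0,0,0.03],
    [0,0,-0.03,0,0,0,0.03],
    [0,0,-0.03,0,0,0,0.03],
    [0,0,-0.02,0,0,0,0.03],
    [0,0,0,0,0,0,0.03],
  ],
)

```text
t: 5.98
tcp_pos: [431.8, -184.1, 174.8]
orientation: [2.216, 2.216, 0.002]
force: [-0.0, -0.2, 0.0]
grip_width: 37.3
grip_force: 30.0
```

Call:
jog_arm(
  moves=[
    [0.015,0.001,0,0,0,0,0.03],
    [0.03,0.002,0,0,0,0,0.03],
    [0.039,0.002,0,0,0,0,0.03],
    [0.039,0.002,0,0,0,0,0.03],
    [0.039,0.002,0,0,0,0,0.03],
    [0.039,0.002,0,0,0,0,0.03],
    [0.039,0.002,0,0,0,0,0.03],
    [0.039,0.002,0,0,0,0,0.03],
    [0.039,0.002,0,0,0,0,0.03],
    [0.03,0.002,0,0,0,0,0.03],
    [0.015,0.001,0,0,0,0,0.03],
    [0,0,0,0,0,0,0.03],
  ],
)

```text
t: 6.98
tcp_pos: [449.1, 182.9, 169.9]
orientation: [-2.216, -2.225, 0.001]
force: [-0.2, 0.1, 0.1]
grip_width: 37.1
grip_force: 30.0
```

```bash
python3 - <<'E'
from h import *
f=cams.grab_frame("wrist");print(status.read_state()["tcp_pos"],status.read_state()["grip_width"])
for r in look_for(f,"stage")[:2]: print(round(r["p"],2),np.round(r["centre"]))
t=cams.grab_frame("top")
for r in look_for(t,"stage")[:2]: print("top",round(r["p"],2),np.round(r["centre"]))
cv2.imwrite("pics/f.png",f["color"]);np.savez("f.npz",**{k:np.array(f[k]) for k in("intrinsics","camera_from_world")})
E
```

```text
[448.94757675 181.26229713 169.82224738] 37.58432292528561
0.76 [454. 212.  23.]
top 0.78 [439. 163.  24.]
```

View pics/f.png

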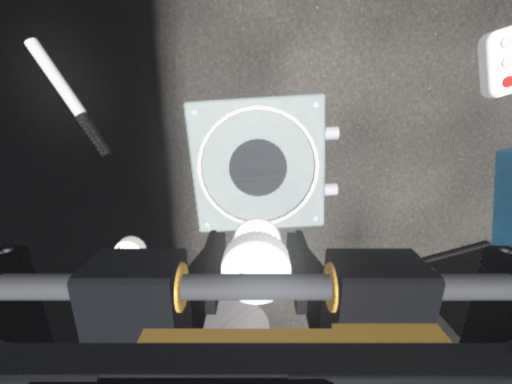

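The wrist view shows the window centre at (258,166), the jar in the jaws at (256,255) and the hood off to the right, clear of the path.

```bash
python3 - <<'E'
from h import *
f=dict(np.load("f.npz"))
print(ray(f,(258,167),24),ray(f,(258.5,165.5),30)); T=f["camera_from_world"];print(-T[:3,:3].T@T[:3,3])
for p in(130,245),: print(ray(f,p,20))
for p in [(451,181,208)]: print(proj(f,p))
E
```

```text
[450.02143729 205.32301551  24.        ] [450.47456696 208.09136731  30.        ]
[447.90367033 266.16593844 321.99040725]
[304.50180874 113.42191791  20.        ]
[262.09061956 299.82375812]
```

Call:
jog_arm(
  moves=[
    [0.012,0.0005,0,0,0,0,0.03],
    [0.012,0,0,0,0,0,0.03],
    [0,0,0.02,0,0,0,0.03],
    [0,0,0.03,0,0,0,0.03],
    [0,0,0.03,0,0,0,0.03],
    [0,0,0.015,0,0,0,0.03],
    [0,0,0.01,0,0,0,0.03],
    [0,0,0.005,0,0,0,0.03],
    [0,0,0,0,0,0,0.03],
    [0,0,0,0,0,0,0.03],
    [0,0,0,0,0,0,0.03],
  ],
)

```text
t: 8.1
tcp_pos: [451.5, 204.3, 61.5]
orientation: [2.221, 2.22, 0.003]
force: [1.0, -0.5, 0.5]
grip_width: 37.5
grip_force: 30.0
```

```bash
python3 - <<'E'
from h import *
s=status.read_state();print(s["tcp_pos"],s["force"])
f=cams.grab_frame("wrist");t=cams.grab_frame("top")
cv2.imwrite("pics/g.png",np.hstack([f["color"][100:340,70:450],cv2.resize(t["color"][90:210,110:310],(400,240))]))
E
```

```text
[451.45613019 204.32604015  61.51687541] [ 1.03581325 -0.5034741   0.47261682]
```

View pics/g.png

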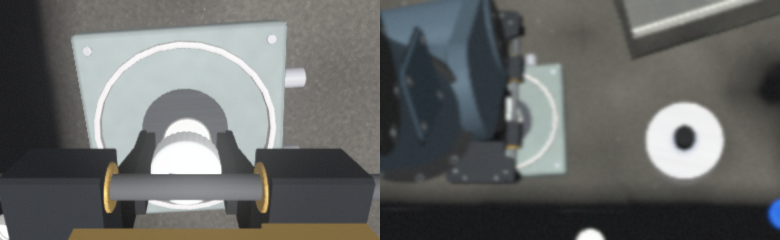

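The jar hangs over the window, centred laterally, with its foot about 6 mm above the surface. I lower it slowly.

Call:
jog_arm(
  moves=[
    [0,0,0.002,0,0,0,0.03],
    [0,0,0.002,0,0,0,0.03],
    [0,0,0.001,0,0,0,0.03],
    [0,0,0.001,0,0,0,0.03],
    [0,0,0,0,0,0,0.03],
    [0,0,0,0,0,0,0.03],
  ],
)

```text
t: 8.7
tcp_pos: [450.6, 204.1, 54.6]
orientation: [2.222, 2.221, 0.0]
force: [0.3, 0.5, 1.5]
grip_width: 37.5
grip_force: 30.0
```

Call:
jog_arm(
  moves=[
    [0,0,0,0,0,0,0.06],
    [0,0,0,0,0,0,0.06],
    [0,0,0,0,0,0,0.06],
    [0,0,0,0,0,0,0.06],
    [0,0,0,0,0,0,0.06],
    [0,0,0,0,0,0,0.06],
    [0,0,-0.02,0,0,0,0.06],
    [0,0,-0.03,0,0,0,0.06],
    [0,0,-0.04,0,0,0,0.06],
    [0,0,-0.04,0,0,0,0.06],
    [0,0,-0.03,0,0,0,0.06],
    [0,0,0,0,0,0,0.06],
  ],
)

```text
t: 9.7
tcp_pos: [454.4, 205.1, 220.6]
orientation: [2.216, 2.216, 0.018]
force: [1.4, -0.5, 0.0]
grip_width: 60.2
grip_force: 0.0
```

Call:
jog_arm(
  moves=[
    [-0.02,-0.003,0,0,0,0,0.06],
    [-0.036,-0.005,0,0,0,0,0.06],
    [-0.036,-0.005,0,0,0,0,0.06],
    [-0.036,-0.005,0,0,0,0,0.06],
    [-0.036,-0.005,0,0,0,0,0.06],
    [-0.036,-0.005,0,0,0,0,0.06],
    [-0.02,-0.004,0,0,0,0,0.06],
    [0,0,0,0,0,0,0.06],
    [0,0,0,0,0,0,0.06],
    [0,0,0,0,0,0,0.06],
  ],
)

```text
t: 10.53
tcp_pos: [418.1, -15.4, 214.2]
orientation: [-2.221, -2.22, 0.0]
force: [-0.1, -0.1, -0.9]
grip_width: 60.2
grip_force: 0.0
```

```bash
python3 - <<'E'
from h import *
s=status.read_state();print(s["tcp_pos"],s["force"])
f=cams.grab_frame("wrist");t=cams.grab_frame("top")
for r in look_for(f,"shield")[:2]: print(round(r["p"],2),np.round(r["centre"]))
for r in masks_of(f,"shield")[:1]:
    v,u=np.nonzero(r["pixels"]);print(u.min(),u.max(),v.min(),v.max())
for r in look_for(t,"squat_jar")[:5]: print("top",round(r["p"],2),np.round(r["centre"]),proj(t,r["centre"]))
cv2.imwrite("pics/h.png",np.hstack([f["color"][:300,70:450],cv2.resize(t["color"][90:210,110:270],(400,300))]))
np.savez("f.npz",**{k:np.array(f[k]) for k in("intrinsics","camera_from_world")});np.savez("t.npz",**{k:np.array(t[k]) for k in("intrinsics","camera_from_world")})
E
```

```text
[418.12185032 -15.35237787 214.16561294] [-0.14480382 -0.08624192 -0.86575041]
0.6 [419.  -7.  64.]
217 300 138 226
top 0.72 [ 524. -301.   42.] [378.78939607 120.39899658]
top 0.7 [ 332. -139.   49.] [313.06197596 197.85568239]
top 0.66 [450. 200.  66.] [171.87926257 146.48886792]
top 0.55 [ 178. -290.   42.] [376.43647914 263.39067942]
```

View pics/h.png

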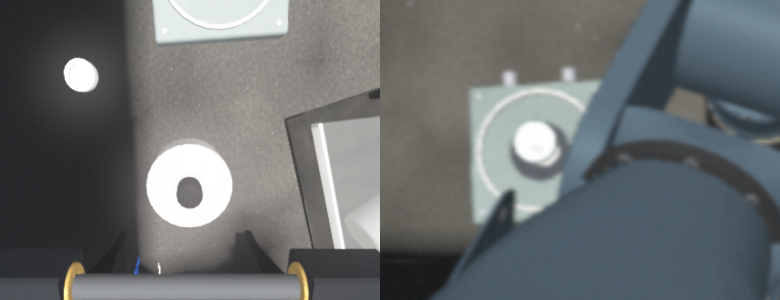

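The squat jar stands upright inside the window, and the shield disc is at about (259,186) in the wrist image with its knob top at (260,197).

```bash
python3 - <<'E'
from h import *
f=dict(np.load("f.npz"));t=dict(np.load("t.npz"))
print(ray(f,(259.5,186),64),ray(f,(260,197),98),ray(t,(173,147),70),ray(t,(174.3,150.2),24))
E
```

```text
[420.85786193 -14.42970925  64.        ] [420.97288238 -16.12211009  98.        ] [447.87334154 196.64059218  70.        ] [449.11125919 202.62817008  24.        ]
```

Call:
jog_arm(
  moves=[
    [0,0.002,0.02,0,0,0,0.06],
    [0,0,0.03,0,0,0,0.06],
    [0,0,0.03,0,0,0,0.06],
    [0,0,0.025,0,0,0,0.06],
    [0,0,0.015,0,0,0,0.06],
    [0,0,0.01,0,0,0,0.06],
    [0,0,0.005,0,0,0,0.06],
    [0,0,0,0,0,0,0.06],
    [0,0,0,0,0,0,0.06],
    [0,0,0,0,0,0,0.01],
    [0,0,0,0,0,0,0.01],
    [0,0,0,0,0,0,0.01],
  ],
)

```text
t: 11.78
tcp_pos: [421.0, -16.0, 80.3]
orientation: [2.221, 2.22, 0.001]
force: [-0.2, 0.2, -1.1]
grip_width: 47.2
grip_force: 0.0
```

Call:
jog_arm(
  moves=[
    [0,0,0,0,0,0,0.01],
    [0,0,0,0,0,0,0.01],
    [0,0,0,0,0,0,0.01],
    [0,0,0,0,0,0,0.01],
    [0,0,0,0,0,0,0.01],
    [0,0,0,0,0,0,0.01],
  ],
)

```text
t: 12.28
tcp_pos: [421.5, -16.1, 79.7]
orientation: [2.221, 2.22, 0.002]
force: [1.9, 0.3, 1.1]
grip_width: 25.0
grip_force: 30.0
```

Call:
jog_arm(
  moves=[
    [0,0,-0.003,0,0,0,0.01],
    [0,0,-0.008,0,0,0,0.01],
    [0,0,-0.015,0,0,0,0.01],
    [0,0,-0.02,0,0,0,0.01],
    [0,0,-0.02,0,0,0,0.01],
    [0,0,-0.02,0,0,0,0.01],
    [0,0,-0.02,0,0,0,0.01],
    [0,0,-0.01,0,0,0,0.01],
    [0,0,-0.004,0,0,0,0.01],
    [0,0,0,0,0,0,0.01],
    [0,0,0,0,0,0,0.01],
  ],
)

```text
t: 13.2
tcp_pos: [419.3, -15.6, 199.1]
orientation: [-2.22, -2.22, 0.002]
force: [-0.0, 0.2, -5.8]
grip_width: 24.9
grip_force: 30.0
```

Call:
jog_arm(
  moves=[
    [0.01,0.001,0,0,0,0,0.01],
    [0.02,0.003,0,0,0,0,0.01],
    [0.03,0.004,0,0,0,0,0.01],
    [0.033,0.005,0,0,0,0,0.01],
    [0.034,0.005,0,0,0,0,0.01],
    [0.033,0.005,0,0,0,0,0.01],
    [0.03,0.004,0,0,0,0,0.01],
    [0.02,0.002,0,0,0,0,0.01],
    [0.01,0.001,0,0,0,0,0.01],
    [0,0,0,0,0,0,0.01],
    [0,0,0,0,0,0,0.01],
    [0,0,0,0,0,0,0.01],
  ],
)

```text
t: 14.2
tcp_pos: [449.6, 203.2, 198.8]
orientation: [-2.221, -2.22, 0.004]
force: [0.2, -0.4, -5.7]
grip_width: 25.2
grip_force: 30.0
```

```bash
python3 - <<'E'
from h import *
s=status.read_state();print(s["tcp_pos"],s["force"],s["orientation"])
f=cams.grab_frame("wrist");g=cams.grab_frame("scene")
cv2.imwrite("pics/i.png",np.hstack([f["color"][:300,70:450],cv2.resize(g["color"][100:220,250:410],(400,300))]))
E
```

```text
[449.6448193  203.2094049  198.79947918] [ 0.15562566 -0.37696978 -5.66275867] [-2.22146847 -2.22009906  0.00396973]
```

View pics/i.png

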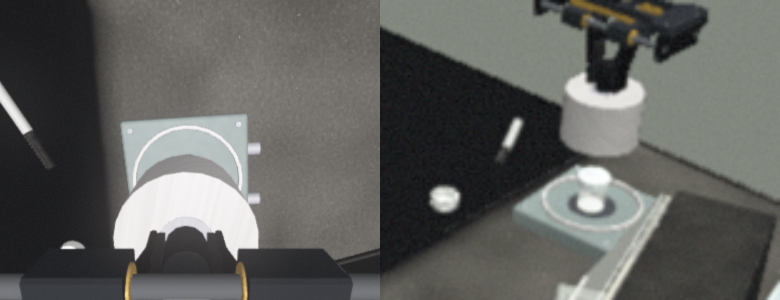

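The shield hangs level above the upright jar, clear of everything. I lower it.

Call:
jog_arm(
  moves=[
    [0.001,0,0.01,0,0,0,0.01],
    [0,0,0.02,0,0,0,0.01],
    [0,0,0.02,0,0,0,0.01],
    [0,0,0.015,0,0,0,0.01],
    [0,0,0.01,0,0,0,0.01],
    [0,0,0.007,0,0,0,0.01],
    [0,0,0.004,0,0,0,0.01],
    [0,0,0,0,0,0,0.01],
    [0,0,0,0,0,0,0.01],
    [0,0,0,0,0,0,0.01],
  ],
)

```text
t: 15.13
tcp_pos: [451.2, 205.1, 114.2]
orientation: [2.221, 2.22, 0.002]
force: [0.0, -0.7, -5.1]
grip_width: 25.0
grip_force: 30.0
```

Call:
jog_arm(
  moves=[
    [0,0,0.003,0,0,0,0.01],
    [0,0,0.002,0,0,0,0.01],
    [0,0,0.001,0,0,0,0.01],
    [0,0,0,0,0,0,0.01],
    [0,0,0,0,0,0,0.01],
  ],
)

```text
t: 15.55
tcp_pos: [450.5, 205.1, 107.5]
orientation: [-2.222, -2.221, 0.0]
force: [0.9, 0.4, -6.0]
grip_width: 25.4
grip_force: 30.0
```

Call:
jog_arm(
  moves=[
    [0,0,0.001,0,0,0,0.01],
    [0,0,0.001,0,0,0,0.01],
    [0,0,0.001,0,0,0,0.01],
    [0,0,0,0,0,0,0.01],
    [0,0,0,0,0,0,0.01],
  ],
)

```text
t: 15.97
tcp_pos: [450.5, 205.0, 104.5]
orientation: [-2.222, -2.221, 0.0]
force: [0.2, 0.2, -5.4]
grip_width: 25.3
grip_force: 30.0
```

Call:
jog_arm(
  moves=[
    [0,0,0.0005,0,0,0,0.01],
    [0,0,0.0005,0,0,0,0.01],
    [0,0,0,0,0,0,0.01],
    [0,0,0,0,0,0,0.01],
  ],
)

```text
t: 16.3
tcp_pos: [450.7, 205.1, 103.8]
orientation: [2.222, 2.221, 0.001]
force: [-0.8, 1.3, -3.7]
grip_width: 25.1
grip_force: 30.0
```

Touching: the supported load is falling off. A hair lower, then release and withdraw.

Call:
jog_arm(
  moves=[
    [0,0,0.0005,0,0,0,0.01],
    [0,0,0,0,0,0,0.01],
    [0,0,0,0,0,0,0.05],
    [0,0,0,0,0,0,0.05],
    [0,0,0,0,0,0,0.05],
    [0,0,0,0,0,0,0.05],
    [0,0,0,0,0,0,0.05],
    [0,0,0,0,0,0,0.05],
    [0,0,-0.015,0,0,0,0.05],
    [0,0,-0.03,0,0,0,0.05],
    [0,0,-0.035,0,0,0,0.05],
    [0,0,-0.03,0,0,0,0.05],
  ],
)

```text
t: 17.3
tcp_pos: [450.4, 205.0, 214.4]
orientation: [-2.222, -2.221, 0.001]
force: [1.0, -0.1, 0.7]
grip_width: 49.9
grip_force: 0.0
```

Call:
jog_arm(
  moves=[
    [-0.03,0,0,0,0,0,0.05],
    [-0.035,0,0,0,0,0,0.05],
    [-0.035,0,0,0,0,0,0.05],
    [-0.03,0,0,0,0,0,0.05],
    [0,0,0,0,0,0,0.05],
    [0,0,0,0,0,0,0.05],
    [0,0,0,0,0,0,0.05],
  ],
)

```text
t: 17.88
tcp_pos: [450.4, 75.3, 213.0]
orientation: [-2.222, -2.22, -0.0]
force: [-0.1, 0.6, 1.0]
grip_width: 50.1
grip_force: 0.0
```

```bash
python3 - <<'E'
from h import *
f=cams.grab_frame("wrist");g=cams.grab_frame("scene");print(status.read_state()["tcp_pos"])
for r in masks_of(f,"shield")[:1]:
    v,u=np.nonzero(r["pixels"]);print(u.min(),u.max(),v.min(),v.max())
np.savez("f.npz",**{k:np.array(f[k]) for k in("intrinsics","camera_from_world")})
cv2.imwrite("pics/j.png",np.hstack([f["color"][:300,70:450],cv2.resize(g["color"][130:280,190:390],(400,300))]))
E
```

```text
[450.32213207  76.05076689 212.94928514]
202 309 0 104
```

View pics/j.png

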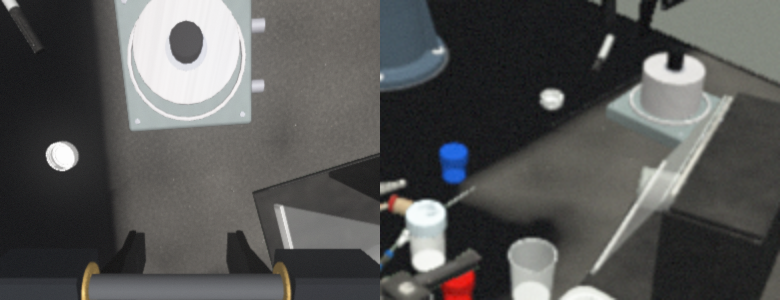

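The cover sits flat inside the rim, with its disc at (187,50) and even clearance all round. The tall jar still stands where it was, and the gripper is clear. I hand in the job.

```bash
python3 -c "
from h import *
print(close_job())"
```

```text
the job is handed in; nothing more can be done
None
```

The squat jar stands upright on the window and the shield cover sits over it inside the raised rim, both released; the tall jar was left where it stood, and the job was handed in at about 18 s of the 53 s allowed (no verdict was returned).

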